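Feel along a carved bead by touch

TASK

Check the freshly carved bead by touch: with the fingers shut and pointing down, set the fingertips centrally on the brass stud and run them lightly along the curving dark bead over each white dot in turn to the black stud, then lift the hand clear. Touch only, gently enough that the sprung rest under the block never comes near its bottom stop, do not pick up or tip the block, and leave the gouge, mallet and sanding block where they lie.

Things in the scene. Friction and masses are not known exactly. Their poses are not given: they have to be found in the camera images.
- carving: loose beech block 260 x 90 x 30 mm, about 0.5 kg, between steel stops on the sprung rest (2 mm play). Origin: centre of underside; x along it from brass stud to black stud, z up. A dark bead on its top, 12 mm wide, 6 mm proud, winds in an S: y = 22 mm * sin(pi * x / 96 mm), x -96 to 96 mm; its crest and the stud tops are 36 mm above the origin. The brass end may point any way.
- mark0 (a point): brass stud, 20 mm across, where the trace begins; the point is on top, on the bead's centre line (neighbouring marks are 32 mm apart along the block's length)
- mark1 (a point): white dot number 1 of 5, counted from the brass stud, 9 mm across; the point is on top, on the bead's centre line (neighbouring marks are 32 mm apart along the block's length)
- mark2 (a point): white dot number 2 of 5, counted from the brass stud, 9 mm across; the point is on top, on the bead's centre line (neighbouring marks are 32 mm apart along the block's length)
- mark3 (a point): white dot number 3 of 5, counted from the brass stud, 9 mm across; the point is on top, on the bead's centre line (neighbouring marks are 32 mm apart along the block's length)
- mark4 (a point): white dot number 4 of 5, counted from the brass stud, 9 mm across; the point is on top, on the bead's centre line (neighbouring marks are 32 mm apart along the block's length)
- mark5 (a point): white dot number 5 of 5, counted from the brass stud, 9 mm across; the point is on top, on the bead's centre line (neighbouring marks are 32 mm apart along the block's length)
- mark6 (a point): black stud, 20 mm across, where the trace finishes; the point is on top, on the bead's centre line (neighbouring marks are 32 mm apart along the block's length)
- rest (a joint): sink of the blue sprung platform (300 x 125 mm) under the block, in m: 0 untouched (its top 43 mm, the bead crest 79 mm above the table), 0.014 at its bottom stop. Yields straight down: starts to sink at 1.5 to 3.5 N, then 0.6 N more per mm; rises when let go. Its black steel stops around the block are 22 mm high, lower than the bead.
- base: fixed plywood base of the rest, 320 x 150 x 15 mm on the table; origin at the centre of its underside, x along its length, the same way as the block's x
- gouge: bystander: carving gouge with dark handle and steel blade, 217 mm long, up to 24 mm high, lying on the table on one long side of the rest; its origin under the ferrule, x towards the blade
- mallet: bystander: wooden mallet, 240 mm long, head 60 x 95 x 55 mm, lying on the other long side of the rest; origin on the table under the handle's front part, x towards the head
- sander: bystander: cork sanding block with red sole, 77 x 47 x 30 mm, on the table beyond the gouge; origin under its centre

How it is judged (in metres and radians):
On the way, in this order (a step that is already met when the one before it is completed fails the run):
1. shut fingertips touch the bead at brass stud (horizontal distance between the grasp point and mark0 below 0.014 m and contact force between the fingers and carving above 0.3 N), for 0.05 s.
2. shut fingertips touch the bead at white dot number 1 of 5 (horizontal distance between the grasp point and mark1 below 0.014 m and contact force between the fingers and carving above 0.3 N), for 0.05 s.
3. shut fingertips touch the bead at white dot number 2 of 5 (horizontal distance between the grasp point and mark2 below 0.014 m and contact force between the fingers and carving above 0.3 N), for 0.05 s.
4. shut fingertips touch the bead at white dot number 3 of 5 (horizontal distance between the grasp point and mark3 below 0.014 m and contact force between the fingers and carving above 0.3 N), for 0.05 s.
5. shut fingertips touch the bead at white dot number 4 of 5 (horizontal distance between the grasp point and mark4 below 0.014 m and contact force between the fingers and carving above 0.3 N), for 0.05 s.
6. shut fingertips touch the bead at white dot number 5 of 5 (horizontal distance between the grasp point and mark5 below 0.014 m and contact force between the fingers and carving above 0.3 N), for 0.05 s.
7. shut fingertips touch the bead at black stud (horizontal distance between the grasp point and mark6 below 0.014 m and contact force between the fingers and carving above 0.3 N), for 0.05 s.
At the end, for the whole second after the job is handed in: The seven marks were touched in order, brass stud to black stud (fingers within 14 mm of each, over 0.3 N); the hand is clear, the rest is up again (within 2 mm), the block lies flat and still between its stops, the bystanders within 15 mm of their starts (value of joint rest below 0.002 m and z of carving in the frame of base between 0.04 and 0.046 m and angle between carving's own z axis and vertical below 0.03 rad and angle between the x axis of carving and the x axis of base, either way round below 0.08 rad and linear speed of carving below 0.02 m/s and distance of each of gouge, mallet, sander from where it was at the start of the episode below 0.015 m).
It fails at once if the rest is pressed nearly to its bottom stop (over 11 mm of 14) (value of joint rest above 0.011 m).
It fails at once if the block is lifted off the rest (z of carving in the frame of base above 0.049 m).
It fails at once if the block is tipped (angle between carving's own z axis and vertical above 0.08 rad).
It fails at once if the gouge, mallet or sanding block is moved or lifted (distance of any of gouge, mallet, sander from where it was at the start of the episode above 0.015 m).
It also fails if it takes over 51 s, if anything falls off the work surface, if the arm or the gripper's body presses on something with over 40 N, if the wrist force passes 120 N, or if a joint passes its speed limit or range.

ROBOT

A 6-joint arm with a two-finger parallel gripper is mounted at the origin on the work surface. World frame = base frame: x ahead of the robot, y to its left, z up, the work surface at z = 0. Lengths are in mm, angles in rad, forces in N, time in s.
With the tool pointing down it reaches from about 350 to 775 mm from the base axis. Payload 7.3 kg.
Tool frame: the origin (TCP) lies at the very end of the fingers, on their centre line; the grasp point (between the pads) lies 19 mm behind it; z points along the fingers, y is the line along which they close (so a half turn about z gives the same grasp; the last joint's range is limited). The gripper opens to 92 mm and grips with 3 to 60 N. Pads are 19 mm wide; open, the fingers measure 130 mm over their backs; the gripper's body (75 mm by 190 mm) begins 47 mm behind the grasp point.
Start: joints at [-1.368, 0.342, 1.524, -0, 1.275, -0.146], TCP at [179.452, -493.398, 226.741] pointing down, gripper open.
Joint ranges: [-2.53, 2.53], [-0.77, 2.02], [0.04, 2.7], [-1, 4.14], [0.28, 2.66], [-3.11, 3.11]. Speed limits (rad/s): [2.57, 2.57, 3.14, 3.14, 3.14, 3.14].

INTERFACE

Orientations are given as [roll, pitch, yaw] about the fixed x, y, z axes, in that order (R = Rz(yaw) Ry(pitch) Rx(roll)).
In Python, from plant import bot gives the robot as it stands.
- The arm moves only by the tool jog_arm, never from a script. Its argument "targets" is a list of rows, each an object with "xyz": the shift along the tool's x, y, z as a fraction of full scale, a list of three; "spin": the turn about the tool's z as a fraction of full scale. In form: [{"xyz": [x, y, z], "spin": spin}, ...]. A call has exactly 10 rows; each row shifts and turns the commanded pose from where the row before left it, along the tool's axes as they then stand; what a row does not reach is not made up. Full scale, the value 1, is 80 mm for a shift and 0.1 rad for a turn. A row lasts 1/8 s, in which the tool goes at most 62.5 mm and 10.7 degrees, less where a joint would pass 70% of its speed; a pose out of reach is approached as far as the arm can. A call with a number of a shift or a turn outside -1 to 1 is refused whole. A call with a gripper value outside its range is refused whole. "gripper" is the opening in per cent of the stroke, from 0 (shut) to 100 (fully open), set as the call begins (left out, the last holds). The fingers move at their own pace and stop on an object; the grip force is fixed at half the most. Time passes only in rows, so rows that do not move let the fingers close, or fill a call up. It gives the time, the measured TCP pose, the force, the opening and the grip force at its end, in the units of the state.
- bot.get_obs(): the state, without advancing time (a new reading comes with each control period).
- bot.capture(name): name is "scene" or "top" or "wrist"; returns the picture (420x560x3 uint8, blue, green, red); there is no depth.
- bot.get_calibration(name): a dict with "vfov" (degrees; the focal length in pixels is half the picture's height over the tangent of half this angle, whatever the lens; pixels are square), "cx", "cy" (the principal point, pixels), "eye" and "rotation" of the camera in the world. Camera axes: x right, y down, z forward; pixel columns grow to the right and rows downward; lengths in mm; the calibration is good to about 2 mm. A picture is of the moment at which its call begins: read the wrist's pose just before it. get_calibration takes no time and is no camera call; for the wrist camera it gives the pose at the moment of the call.
- bot.close_job(): hands the job in; it is judged then, once.
The state is a dict: "time": time; "joint_positions": joint angles; "dq": joint speeds; "tau": joint torques, N m; "tool_pos": TCP position; "tcp_rot": TCP orientation; "contact_force": force on the tool from outside, world axes, zero at the start; "moment": the same for the moment, N m; "grip_width": finger opening in mm; "finger_force": force on a finger pad.
Only numpy, scipy, OpenCV 4.12 (cv2) and the standard library are available. Lean on these libraries where they do the work, as an engineer would, in place of code of your own. Each camera call takes 0.05 s, during which the arm holds its last target. There are 200 camera calls.

## Working session

There is one attempt and no reset: what is moved stays moved. The work goes in short steps, Python scripts to look and compute and a tool call to move; the robot and the scene stay as the last step left them, time stands still between calls to the robot, and variables do not carry over. Pictures are saved under pics/ and viewed, at most 10 in all, crops included, and the job is handed in when it is done.

Besides the shell and the picture viewer there is one more tool, called as name(argument=value, ...) on one line, values as JSON. jog_arm: Moves the arm, as the interface text tells. Shift numbers are shares of 80 mm and turn numbers shares of 0.1 rad, none past 1 either way. Its arguments: {"type":"object","properties":{"targets":{"type":"array","items":{"type":"object","properties":{"xyz":{"type":"array","items":{"type":"number"}},"spin":{"type":"number"}}}},"gripper":{"type":"number"}},"required":["targets"]}

```bash
mkdir -p pics; python3 - <<'E'
from plant import bot
import cv2
o=bot.get_obs(); print({k:o[k] for k in('time','tool_pos','tcp_rot','contact_force','grip_width')})
for n in('top','scene'):
    im=bot.capture(n); cv2.imwrite(f'pics/{n}0.png',im); c=bot.get_calibration(n); print(n,c)
E
```

```text
{'time': 0.0, 'tool_pos': array([ 179.34503008, -492.97384693,  226.02783438]), 'tcp_rot': array([-3.14002917e+00, -2.18375595e-04,  3.48777022e-01]), 'contact_force': array([ 0.15238447, -0.69887979, -0.6121993 ]), 'grip_width': 91.94340499526406}
top {'vfov': 54.32651274572026, 'cx': 286.3829910560086, 'cy': 205.99167302405408, 'eye': array([522.63624035,  21.06732524, 907.48288667]), 'rotation': array([-3.11106926,  0.03490716, -1.58393903])}
scene {'vfov': 49.889590683784775, 'cx': 278.8009060232712, 'cy': 207.00464580052946, 'eye': array([824.51698023, 572.34526339, 681.86140304]), 'rotation': array([-2.34640638, -0.01216882,  2.6926879 ])}
```

View pics/top0.png

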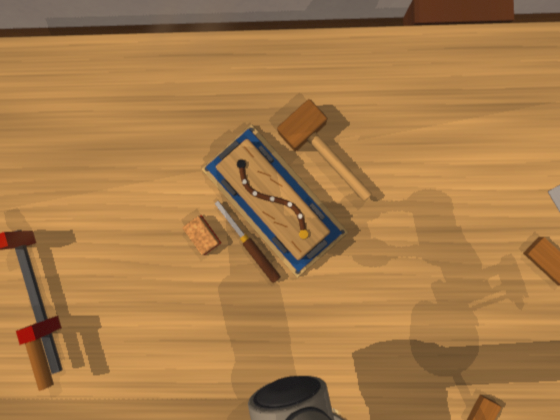

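View pics/scene0.png

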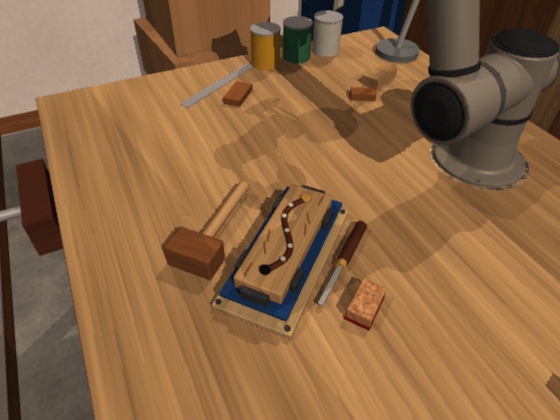

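The top view shows the brass stud at about (304,235), the black stud at (241,164) and five white dots between them. The scene view shows brass at (306,199) and black at (265,269). The gouge and sander lie on one side, the mallet on the other. Next I'll measure the marks in both views.

```bash
cat > h.py <<'E'
import numpy as np, cv2
from scipy.spatial.transform import Rotation as R
def rays(c,uv):
    f=210/np.tan(np.radians(c['vfov'])/2); uv=np.atleast_2d(uv).astype(float)
    d=np.c_[(uv[:,0]-c['cx'])/f,(uv[:,1]-c['cy'])/f,np.ones(len(uv))]
    return R.from_euler('xyz',c['rotation']).apply(d)
def onplane(c,uv,z):
    d=rays(c,uv); return (c['eye']+d*((z-c['eye'][2])/d[:,2])[:,None])[:,:2]
def project(c,P):
    f=210/np.tan(np.radians(c['vfov'])/2)
    q=R.from_euler('xyz',c['rotation']).inv().apply(np.atleast_2d(P)-c['eye'])
    return q[:,:2]/q[:,2:]*f+[c['cx'],c['cy']]
X=np.arange(-96,97,32.); M=np.c_[X,22*np.sin(np.pi*X/96)]
def fit(P,idx):   # rigid 2D fit of marks
    A=M[idx]; a=A.mean(0); p=P.mean(0)
    H=(A-a).T@(P-p); th=np.arctan2(H[0,1]-H[1,0],H[0,0]+H[1,1])
    Q=np.array([[np.cos(th),-np.sin(th)],[np.sin(th),np.cos(th)]])
    t=p-Q@a; return th,t,M@Q.T+t
def blobs(m,lo,hi):
    n,_,s,c=cv2.connectedComponentsWithStats(m.astype(np.uint8)*255)
    return [(c[i].round(1),s[i,4]) for i in range(1,n) if lo<=s[i,4]<=hi]
E
python3 - <<'E'
from plant import bot
from h import *
for n,(x0,x1,y0,y1) in {'top':(230,320,150,245),'scene':(250,325,185,285)}.items():
    im=cv2.imread(f'pics/{n}0.png')[y0:y1,x0:x1]; c=bot.get_calibration(n)
    hsv=cv2.cvtColor(im,cv2.COLOR_BGR2HSV).astype(int)
    for nm,m in {'white':(hsv[...,1]<75)&(hsv[...,2]>120),'black':hsv[...,2]<40,'brass':(hsv[...,1]>185)&(hsv[...,2]>150)&(hsv[...,0]>14)}.items():
        for uv,a in blobs(m,4,400):
            uv=uv+[x0,y0]; print(n,nm,uv,a,onplane(c,uv,79).round(1))
    cv2.imwrite(f'pics/{n}c.png',cv2.resize(im,None,fx=5,fy=5,interpolation=cv2.INTER_CUBIC))
E
```

```text
top white [244.3 181.2] 16 [[600.1 134.8]]
top white [254.4 192.9] 17 [[575.9 114.4]]
top white [271.6 198.4] 15 [[564.2  79.5]]
top white [289.4 203.9] 17 [[552.5  43.5]]
top white [299.8 215.8] 17 [[528.1  22.8]]
top white [235.7 227.1] 90 [[506.9 153.3]]
top black [240.9 163.5] 37 [[636.4 141.4]]
top brass [303.2 233.9] 65 [[491.5  16.4]]
top brass [243.  238.6] 27 [[483.4 138.6]]
scene white [290.4 204.4] 13 [[527.8  24.6]]
scene white [283.7 215. ] 13 [[552.1  44.8]]
scene white [286.6 229.6] 13 [[563.7  80.4]]
scene white [289.7 245.1] 15 [[575.2 115.8]]
scene white [282.4 258.1] 18 [[599.7 136.7]]
scene black [273.2 209.3] 14 [[563.4  22.7]]
scene black [322.8 225.4] 21 [[498.9  99.2]]
scene black [264.7 269.1] 81 [[636.8 145.2]]
scene black [295.3 274.7] 7 [[595.8 177.4]]
scene black [299.8 278.7] 31 [[592.8 187.7]]
scene brass [302.8 198. ] 5 [[497.8  18.8]]
```

```bash
cat >> h.py <<'E'
def moves(P,o):   # tool-frame shifts (fraction of 80 mm) from measured pose through points
    r=R.from_euler('xyz',o['tcp_rot']); p=np.vstack([o['tool_pos'],P]); return r.inv().apply(np.diff(p,axis=0))/80
E
python3 - <<'E'
from plant import bot
from h import *
top=np.array([[528.1,22.8],[552.5,43.5],[564.2,79.5],[575.9,114.4],[600.1,134.8]])
sc=np.array([[527.8,24.6],[552.1,44.8],[563.7,80.4],[575.2,115.8],[599.7,136.7]])
for P in(top,sc,(top+sc)/2):
    th,t,m=fit(P,[1,2,3,4,5]); print(round(th,4),t.round(1),np.abs(m[1:6]-P).max().round(1))
print(m.round(1)); np.save('m.npy',m)
print((moves([[*m[0],120]],bot.get_obs())).round(3))
E
```

```text
0.7113 [564.2  79. ] 0.5
0.7131 [563.7  80.5] 0.4
0.7122 [563.9  79.7] 0.2
[[491.3  17. ]
 [527.9  23.5]
 [552.2  44.4]
 [563.9  79.7]
 [575.7 115.1]
 [599.9 136. ]
 [636.6 142.5]]
[[ 5.843 -4.657  1.334]]
```

jog_arm(gripper=0, targets=[{"xyz":[0.3,-0.24,0],"spin":0},{"xyz":[0.55,-0.44,0],"spin":0},{"xyz":[0.55,-0.44,0],"spin":0},{"xyz":[0.55,-0.44,0],"spin":0},{"xyz":[0.55,-0.44,0],"spin":0},{"xyz":[0.55,-0.44,0],"spin":0},{"xyz":[0.55,-0.44,0],"spin":0},{"xyz":[0.55,-0.44,0],"spin":0},{"xyz":[0.5,-0.4,0],"spin":0},{"xyz":[0.3,-0.24,0],"spin":0}])

```text
time: 1.35
tool_pos: [443.9, -58.1, 226.5]
tcp_rot: [-3.141, 0.0, 0.351]
contact_force: [0.4, 0.0, 0.8]
grip_width: 1.2
finger_force: 0.0
```

```bash
python3 - <<'E'
from plant import bot
from h import *
o=bot.get_obs(); m=np.load('m.npy'); print(o['tool_pos'],o['tcp_rot'],o['contact_force'],o['joint_positions'])
print(moves([[*m[0],105]],o).round(3))
E
```

```text
[443.93236747 -58.12982549 226.45524417] [-3.14119928e+00  3.24186963e-04  3.50898075e-01] [0.3714612  0.01147233 0.83747101] [-3.01766350e-01  2.00768527e-01  1.72164667e+00  1.23158018e-04
  1.21967391e+00  9.18089576e-01]
[[ 0.879 -0.678  1.518]]
```

jog_arm(targets=[{"xyz":[0.2,-0.15,0.2],"spin":0},{"xyz":[0.25,-0.2,0.3],"spin":0},{"xyz":[0.25,-0.2,0.3],"spin":0},{"xyz":[0.13,-0.1,0.3],"spin":0},{"xyz":[0.05,-0.03,0.2],"spin":0},{"xyz":[0,0,0.12],"spin":0},{"xyz":[0,0,0.1],"spin":0},{"xyz":[0,0,0],"spin":0},{"xyz":[0,0,0],"spin":0},{"xyz":[0,0,0],"spin":0}])

```text
time: 2.6
tool_pos: [491.2, 14.7, 105.6]
tcp_rot: [3.141, -0.001, 0.349]
contact_force: [-0.5, 0.3, -0.4]
grip_width: 0.4
finger_force: 0.0
```

```bash
python3 - <<'E'
from plant import bot
from h import *
m=np.load('m.npy')
o=bot.get_obs(); print(o['tool_pos'],o['contact_force'],o['grip_width'])
print(moves([[*m[0],80]],o).round(3))
c=bot.get_calibration('wrist'); im=bot.capture('wrist')
for i,(p,t) in enumerate(zip(project(c,np.c_[m,np.full(7,79)]),m)):
    print(i,p.round())
    if abs(p).max()<2000: cv2.drawMarker(im,tuple(int(v) for v in p),(0,255,0),0,10)
cv2.imwrite('pics/w1.png',im)
E
```

```text
[491.21626264  14.68258542 105.63930164] [-0.48484811  0.34922446 -0.43015312] 0.4190657426726832
[[ 0.01  -0.027  0.32 ]]
0 [275. 240.]
1 [285. 184.]
2 [266. 133.]
3 [213.  90.]
4 [156.  44.]
5 [127. -21.]
6 [ 130. -111.]
```

View pics/w1.png

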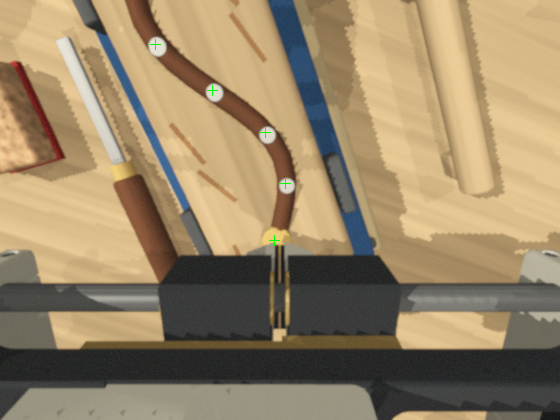

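The wrist view confirms the fit. The predicted crosses fall on the dots at (286,184), (267,133), (214,91) and (156,45), and the brass stud shows at (275,240). I'll descend gently.

jog_arm(targets=[{"xyz":[0.01,-0.027,0.06],"spin":0},{"xyz":[0,0,0.1],"spin":0},{"xyz":[0,0,0.08],"spin":0},{"xyz":[0,0,0.05],"spin":0},{"xyz":[0,0,0.02],"spin":0},{"xyz":[0,0,0.02],"spin":0},{"xyz":[0,0,0.02],"spin":0},{"xyz":[0,0,0.01],"spin":0},{"xyz":[0,0,0],"spin":0},{"xyz":[0,0,0],"spin":0}])

```text
time: 3.9
tool_pos: [491.0, 17.1, 76.5]
tcp_rot: [3.141, -0.0, 0.349]
contact_force: [-1.8, -1.3, 4.8]
grip_width: 0.3
finger_force: 2.1
```

```bash
python3 - <<'E'
from plant import bot
from h import *
o=bot.get_obs(); th,t=0.7122,np.array([563.9,79.7])
x=np.arange(-96,97,8.); A=np.c_[x,22*np.sin(np.pi*x/96)]
P=A@np.array([[np.cos(th),np.sin(th)],[-np.sin(th),np.cos(th)]])+t
o['tcp_rot']=np.array([np.pi,0,.349]); P=np.c_[P,np.full(25,o['tool_pos'][2])]
o['tool_pos'][:2]=P[0,:2]
print(moves(P[1:],o)[:,:2].round(3).tolist(), o['contact_force'])
E
```

```text
[[0.119, 0.031], [0.117, 0.026], [0.114, 0.018], [0.109, 0.005], [0.103, -0.01], [0.097, -0.027], [0.09, -0.044], [0.084, -0.061], [0.078, -0.076], [0.073, -0.089], [0.07, -0.098], [0.068, -0.102], [0.068, -0.102], [0.07, -0.098], [0.073, -0.089], [0.078, -0.076], [0.084, -0.061], [0.09, -0.044], [0.097, -0.027], [0.103, -0.01], [0.109, 0.005], [0.114, 0.018], [0.117, 0.026], [0.119, 0.031]] [-1.78064998 -1.27828527  4.7586722 ]
```

jog_arm(targets=[{"xyz":[0.119,0.031,0],"spin":0},{"xyz":[0.117,0.026,0],"spin":0},{"xyz":[0.114,0.018,0],"spin":0},{"xyz":[0.109,0.005,0],"spin":0},{"xyz":[0,0,0],"spin":0},{"xyz":[0.103,-0.01,0],"spin":0},{"xyz":[0.097,-0.027,0],"spin":0},{"xyz":[0.09,-0.044,0],"spin":0},{"xyz":[0.084,-0.061,0],"spin":0},{"xyz":[0,0,0],"spin":0}])

```text
time: 5.15
tool_pos: [552.8, 45.5, 76.5]
tcp_rot: [3.142, -0.002, 0.349]
contact_force: [1.2, 0.6, 3.3]
grip_width: 0.6
finger_force: 2.0
```

jog_arm(targets=[{"xyz":[0.078,-0.076,0],"spin":0},{"xyz":[0.073,-0.089,0],"spin":0},{"xyz":[0.07,-0.098,0],"spin":0},{"xyz":[0.06,-0.09,0],"spin":0},{"xyz":[0,0,0],"spin":0},{"xyz":[0.068,-0.102,0],"spin":0},{"xyz":[0.07,-0.098,0],"spin":0},{"xyz":[0.073,-0.089,0],"spin":0},{"xyz":[0.078,-0.076,0],"spin":0},{"xyz":[0,0,0],"spin":0}])

```text
time: 6.4
tool_pos: [575.5, 115.5, 76.3]
tcp_rot: [-3.141, -0.001, 0.349]
contact_force: [-0.2, 3.1, 3.4]
grip_width: 0.3
finger_force: 2.0
```

jog_arm(targets=[{"xyz":[0.084,-0.061,0],"spin":0},{"xyz":[0.09,-0.044,0],"spin":0},{"xyz":[0.097,-0.027,0],"spin":0},{"xyz":[0.103,-0.01,0],"spin":0},{"xyz":[0,0,0],"spin":0},{"xyz":[0.109,0.005,0],"spin":0},{"xyz":[0.114,0.018,0],"spin":0},{"xyz":[0.117,0.026,0],"spin":0},{"xyz":[0.119,0.031,0],"spin":0},{"xyz":[0,0,0],"spin":0}])

```text
time: 7.65
tool_pos: [637.8, 141.7, 76.5]
tcp_rot: [3.141, -0.003, 0.349]
contact_force: [2.2, 0.8, 4.0]
grip_width: 0.3
finger_force: 2.0
```

jog_arm(targets=[{"xyz":[0,0,0],"spin":0},{"xyz":[0,0,0],"spin":0},{"xyz":[0,0,-0.02],"spin":0},{"xyz":[0,0,-0.03],"spin":0},{"xyz":[0,0,-0.06],"spin":0},{"xyz":[0,0,-0.15],"spin":0},{"xyz":[0,0,-0.3],"spin":0},{"xyz":[0,0,-0.4],"spin":0},{"xyz":[0,0,-0.3],"spin":0},{"xyz":[0,0,0],"spin":0}])

```text
time: 8.9
tool_pos: [637.0, 141.7, 179.7]
tcp_rot: [3.14, -0.004, 0.349]
contact_force: [-0.3, -0.0, -1.0]
grip_width: 0.1
finger_force: 0.0
```

jog_arm(targets=[{"xyz":[0,0,0],"spin":0},{"xyz":[0,0,0],"spin":0},{"xyz":[0,0,0],"spin":0},{"xyz":[0,0,0],"spin":0},{"xyz":[0,0,0],"spin":0},{"xyz":[0,0,0],"spin":0},{"xyz":[0,0,0],"spin":0},{"xyz":[0,0,0],"spin":0},{"xyz":[0,0,0],"spin":0},{"xyz":[0,0,0],"spin":0}])

```text
time: 10.15
tool_pos: [636.0, 141.6, 177.1]
tcp_rot: [3.141, 0.0, 0.349]
contact_force: [-0.5, -0.7, -0.5]
grip_width: 0.6
finger_force: 0.0
```

```bash
python3 - <<'E'
from plant import bot
from h import *
im=bot.capture('scene'); cv2.imwrite('pics/s2.png',im); print(bot.get_obs()['contact_force'])
E
```

```text
[ 1.26070247 -0.15706203  0.17876548]
```

View pics/s2.png

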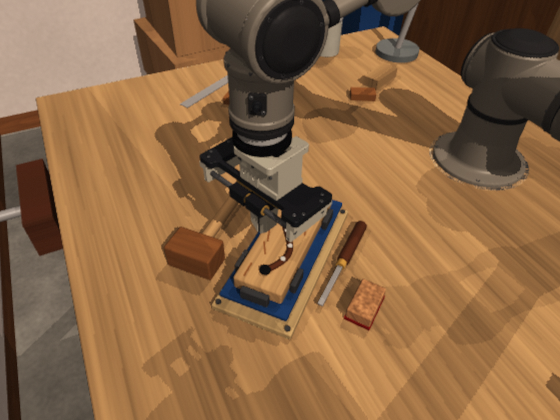

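The hand is clear above the block. The black stud is still at (265,269), the block sits flat between its stops, and the gouge, mallet and sander are where they were.

```bash
python3 -c "
from plant import bot
print(bot.close_job())"
```

```text
the job is handed in; nothing more can be done
None
```

I traced the bead from the brass stud over all five dots to the black stud at about 3–5 N with the rest sinking about 3 mm, lifted the hand clear, and handed the job in; no verdict came back.

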